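# Prick the second egg and stand the egg carrier in the pot

### The arm

A 6-joint arm with a two-finger parallel gripper is mounted at the origin on a cart in front of the work surface, level with it; the furniture and walls round the work are solid. World frame = base frame: x ahead of the robot, y to its left, z up, the work surface at z = 0. Lengths are in m, angles in rad, forces in N, time in s.
With the tool pointing down it reaches from about 0.425 to 0.95 m from the base axis. Payload 3.5 kg.
Tool frame: the origin (TCP) lies at the very end of the fingers, on their centre line; the grasp point (between the pads) lies 19 mm behind it; z points along the fingers, y is the line along which they close (so a half turn about z gives the same grasp; the last joint's range is limited). The gripper opens to 85 mm and grips with 20 to 120 N. Pads are 22 mm wide; open, the fingers measure 114 mm over their backs; the gripper's body (76 mm by 85 mm) begins 54 mm behind the grasp point. The pads swing forward as they close: fully open they stand 13 mm farther back than shut.
Start: joints at [1.001, 0.286, 1.577, -0, 1.279, -0.15], TCP at [0.275, 0.616, 0.231] pointing down, gripper open.
Joint ranges: [-2.77, 2.77], [-0.9, 2.22], [0.21, 2.48], [-1.53, 4.67], [0.24, 2.81], [-2.84, 2.84]. Speed limits (rad/s): [2.79, 2.79, 3.14, 3.14, 3.14, 3.14].

### API

Orientations are given as a unit quaternion [x, y, z, w].
In Python, from plant import ctrl, optics, sign_off gives the robot as it stands.
- The arm moves only by the shell command python3 -m creep 'ROWS' [FORCE]. ROWS is JSON, a list of rows, each an object of numbers: "x", "y", "z": the shift along the tool's x, y, z in mm; "rx", "ry", "rz": the turn, a rotation vector about the tool's x, y, z in degrees; "grip": the opening, from 0 (shut) to 1 (fully open). In form: [{"x": .., "y": .., "z": .., "rx": .., "ry": .., "rz": .., "grip": ..}, ...]. A call has exactly 10 rows; each row shifts and turns the commanded pose from where the row before left it, along the tool's axes as they then stand; what a row does not reach is not made up. A row lasts 1/12 s, in which the tool goes at most 41.7 mm and 7.16 degrees, less where a joint would pass 70% of its speed; a pose out of reach is approached as far as the arm can. A call with a gripper value outside its range is refused whole. The fingers move at their own pace and stop on an object; FORCE is the grip in N (left out, the last holds). Time passes only in rows, so rows that do not move let the fingers close, or fill a call up. It gives the time, the measured TCP pose, the force, the opening and the grip force at its end, in the units of the state.
- ctrl.get_state(): the state, without advancing time (a new reading comes with each control period).
- optics.read_camera(name): name is "scene" or "top" or "wrist"; returns a dict with "color" (384x512x3 uint8, blue, green, red), "K" (3x3 intrinsics, pixels), "R" (3x3) and "t" (3): a world point X has camera coordinates R X + t. Camera axes: x right, y down, z forward; pixel columns grow to the right and rows downward; lengths in m; the calibration is good to about 2 mm. A picture is of the moment at which its call begins. There is no depth.
- sign_off(): hands the job in; it is judged then, once.
The state is a dict: "time": time; "qpos": joint angles; "dq": joint speeds; "joint_efforts": joint torques, N m; "eef_pos": TCP position; "tcp_rot": TCP orientation; "contact_force": force on the tool from outside, world axes, zero at the start; "wrist_torque": the same for the moment, N m; "opening": opening from 0.0 (shut) to 1.0 (fully open); "finger_force": force on a finger pad.
Only numpy, scipy, OpenCV 4.12 (cv2) and the standard library are available. Lean on these libraries where they do the work, as an engineer would, in place of code of your own. Each camera call takes 0.05 s, during which the arm holds its last target. There are 200 camera calls.

### The job

Get the second egg ready for boiling: take it from the wooden egg tray, press it straight down, blunt end first, on the egg pricker until the sprung cap is fully home, then set it upright in the empty cup of the wire egg carrier, letting it settle in the cup before you let go. Then lift the carrier by its wooden grip, keeping it level, lower it into the steel pot and let go only when it stands flat on the bottom, with both eggs still upright in their cups. Handle the eggs gently and leave the pot and the other things on the cooker where they are.

Things in the scene. Friction and masses are not known exactly. Their poses are not given: they have to be found in the camera images.
- egg: the egg to prick and load: a brown hen's egg 45 mm wide and 60 mm tall, 60 g, standing blunt end down in one of the four holes of the wooden egg tray. Origin at the tip of its blunt lower end; +z runs up to the pointed end. The lower half is a hemisphere, so it is widest 22.5 mm above the origin
- egg_first: the first egg, already pricked: same shape and size as the other egg, standing blunt end down in the taken cup of the carrier; origin at the tip of its lower end, +z up to the pointed end. It stays in its cup
- egg_tray: light wooden egg tray, 96 x 96 mm and 12 mm high, fixed, with 2 x 2 holes of 26 mm at x, y = +-24 mm; only the egg to prick stands in it. Origin at the centre of its underside. A standing egg's lower tip is about 8 mm above the tray's underside, its widest part about 30 mm. Tray, pricker, carrier and small things stand on two flat dark glass covers, 5 mm thick, laid over the burners (surface 5 mm above the cooker top)
- egg_pricker: round white plastic egg pricker, foot 69 mm across, fixed, its rim 22 mm high and 53 mm across; out of it stands a grey sprung cap, a ring 39 mm across with a round opening of 28 mm in which the egg's lower end rests. Origin at the centre of the underside, +z up
- pricker_seat (a point): centre of the cap's upper rim, 35 mm above the underside of the pricker at rest; it sinks with the cap. An egg resting on the cap has its lower tip about 5 mm below this point
- pricker_cap (a joint): how far the sprung cap is pushed down: 0 at rest, 0.009 m fully home at a hard stop. It begins to move at about 1.5 N and takes about 6 N to reach the stop
- carrier: steel wire egg carrier for two eggs, 116 mm long (along its x) and 56 mm wide at its foot, 180 g without eggs. Two wire ring cups 37 mm across (inside 28 mm) at x = +42 mm (empty at the start) and x = -42 mm (holds the first egg), rings 10 mm above its underside; eggs in it reach 66 mm up and 65 mm out from its centre. A wooden grip stands upright in the middle: 34 mm long (x), 11 mm thick (y), from 60 to 82 mm above the underside. Origin at the centre of the underside, +z up
- cup_free (a point): the empty cup, at x = +42 mm of the carrier: the point, 6.5 mm above the carrier's underside, where the lower tip of a settled egg lies
- cup_taken (a point): the same point of the cup that holds the first egg, at x = -42 mm of the carrier
- carrier_grip (a point): centre of the carrier's wooden grip, 71 mm above its underside; take it across its 11 mm thickness (carrier y)
- pot: plain steel pot standing on the open burner at the back right, 160 mm across outside, 154 mm inside, rim 85 mm high, bottom 5 mm thick (inside bottom 5 mm above the origin), two loop handles on its y axis reaching 115 mm from the centre at 70 mm height. Empty. Origin at the centre of the underside, +z up
- sugar_jar: bystander: glass sugar jar 86 mm across, 77 mm high; origin at the centre of its underside
- red_onion: bystander: red onion 55 mm across, 65 mm high; origin under its centre
- salt_shaker: bystander: glass shaker with grey cap and white salt, 37 mm across, 69 mm high; origin at the centre of its underside
- pepper_shaker: bystander: glass shaker with dark cap, 37 mm across, 69 mm high; origin at the centre of its underside

How it is judged:
By the outcome, as a careful person would: the job done as asked, in the order asked, and still so for the second after the job is handed in, with the robot touching nothing.
It also fails if it takes over 58 s, if anything falls off the work surface, if the arm or the gripper's body presses on something with over 40 N, if the wrist force passes 120 N, or if a joint passes its speed limit or range.

## Working session

There is one attempt and no reset: what is moved stays moved. The work goes in short steps, Python scripts to look and compute and a shell command to move; the robot and the scene stay as the last step left them, time stands still between calls to the robot, and variables do not carry over. Pictures are saved under pics/ and viewed, at most 10 in all, crops included, and the job is handed in when it is done.

```bash
mkdir -p pics; ls; python3 - <<'E'
from plant import ctrl, optics
import cv2,pickle
s=ctrl.get_state(); print(s)
d={}
for n in("scene","top"):
    c=optics.read_camera(n); d[n]=c; cv2.imwrite(f"pics/{n}0.png",cv2.resize(c["color"],(800,600),interpolation=cv2.INTER_CUBIC)); print(n,c["K"].round(1).tolist(),c["R"].round(3).tolist(),c["t"].round(3).tolist())
pickle.dump(d,open("d0.pkl","wb"))
E
```

```text
pics
{'time': 0.0, 'qpos': array([ 1.00101199e+00,  2.87199958e-01,  1.57819281e+00, -1.16802797e-05,
        1.27858737e+00, -1.49984248e-01]), 'dq': array([-0.00029931,  0.00098407, -0.00161603, -0.00043675,  0.00131059,
        0.00012728]), 'joint_efforts': array([-5.13426003e-04, -4.05972290e+01, -2.92627001e+01, -1.51350309e-04,
        5.64822141e-03,  5.15706411e-07]), 'eef_pos': array([0.2747201 , 0.61584207, 0.22991575]), 'tcp_rot': array([ 2.08360337e-01,  9.78051402e-01, -1.11923642e-03, -4.15162711e-04]), 'contact_force': array([0.33555522, 0.12725422, 0.97024312]), 'wrist_torque': array([0.01983513, 0.03098848, 0.01020938]), 'finger_force': 0.0, 'opening': 0.9980784316241829}
scene [[404.3, 0.0, 257.9], [0.0, 404.3, 189.9], [0.0, 0.0, 1.0]] [[0.378, -0.926, -0.006], [-0.818, -0.331, -0.47], [0.433, 0.182, -0.883]] [-0.14, 0.462, 0.689]
top [[491.3, 0.0, 264.0], [0.0, 491.3, 184.2], [0.0, 0.0, 1.0]] [[-0.006, -1.0, -0.014], [-0.989, 0.008, -0.146], [0.147, 0.013, -0.989]] [0.063, 0.534, 1.221]
```

View pics/top0.png

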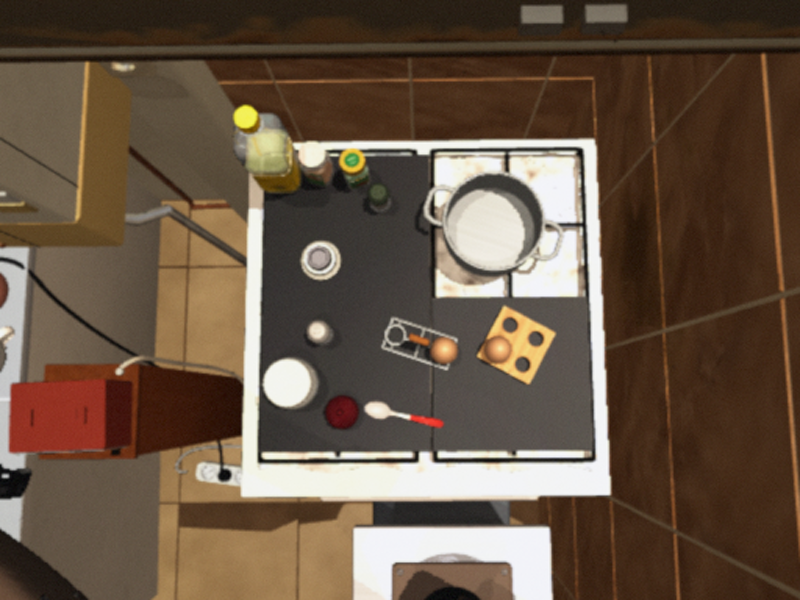

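View pics/scene0.png

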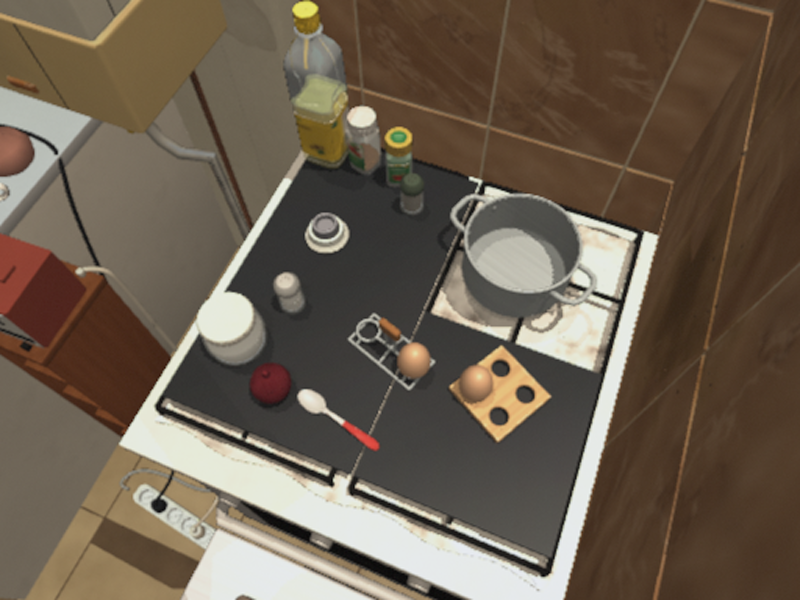

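The top view (800 px scale) shows the carrier's empty cup at (397,335), grip near (418,340), first egg at (445,350), tray egg at (497,349), pricker at (320,260) and pot at (492,222). The scene view matches.

```bash
cat > h.py <<'E'
import numpy as np
def ray(c,u,v):
    d=c["R"].T@np.linalg.inv(c["K"])@np.array([u,v,1.]); return -c["R"].T@c["t"],d
def onz(c,u,v,z):
    o,d=ray(c,u,v); return (o+d*(z-o[2])/d[2])
def tri(c1,p1,c2,p2):
    A=[];b=[]
    for c,p in((c1,p1),(c2,p2)):
        o,d=ray(c,*p); d=d/np.linalg.norm(d); P=np.eye(3)-np.outer(d,d); A.append(P); b.append(P@o)
    return np.linalg.lstsq(np.vstack(A),np.hstack(b),rcond=None)[0]
def proj(c,X):
    q=c["K"]@(c["R"]@np.asarray(X)+c["t"]); return q[:2]/q[2]
E
python3 - <<'E'
import pickle,cv2,numpy as np
from h import *
d=pickle.load(open("d0.pkl","rb"))
T,S=d["top"],d["scene"]
def blobs(c,lo,hi,amin,roi):
    x0,y0,x1,y1=roi
    h=cv2.cvtColor(c["color"],cv2.COLOR_BGR2HSV)[y0:y1,x0:x1]
    m=cv2.inRange(h,lo,hi)
    n,l,st,ce=cv2.connectedComponentsWithStats(m)
    return [(int(s[4]),(np.array(q)+[x0,y0]).round(1).tolist(),s[:4].tolist()) for s,q in zip(st[1:],ce[1:]) if s[4]>amin]
rt=(230,185,365,255); rs=(220,195,360,290)
for n,c,p in(("top",T,[(497,349),(515,365),(445,350),(418,340)]),("scene",S,[(477,384),(475,395),(520,390),(414,360),(390,328)])):
    h=cv2.cvtColor(c["color"],cv2.COLOR_BGR2HSV)
    print(n,[h[int(v*.64),int(u*.64)].tolist() for u,v in p])
for n,c,r in(("top",T,rt),("scene",S,rs)):
    print(n,"brown",blobs(c,(4,60,50),(13,255,255),12,r),"wood",blobs(c,(14,60,60),(25,255,255),12,r))
a=T["color"][190:256,240:360];b=S["color"][196:286,218:358]
a=cv2.resize(a,None,fx=5,fy=5,interpolation=cv2.INTER_CUBIC)[:330,:600];b=cv2.resize(b,None,fx=4.2,fy=4.2,interpolation=cv2.INTER_CUBIC)
im=np.zeros((600,800,3),np.uint8);a2=cv2.resize(a,(400,220));
a=cv2.resize(T["color"][190:250,240:360],None,fx=4.5,fy=4.5,interpolation=cv2.INTER_CUBIC)
b=cv2.resize(S["color"][198:270,220:355],None,fx=4.5,fy=4.5,interpolation=cv2.INTER_CUBIC)
im[:270,:540]=a; im[272:272+324,:607]=b[:324,:607]
p=cv2.resize(T["color"][150:182,188:222],None,fx=5,fy=5,interpolation=cv2.INTER_CUBIC); im[:160,560:730]=p
p=cv2.resize(S["color"][132:164,192:226],None,fx=5,fy=5,interpolation=cv2.INTER_CUBIC); im[272:432,620:790]=p
cv2.imwrite("pics/crop.png",im)
E
```

```text
top [[19, 106, 243], [15, 138, 192], [22, 96, 244], [12, 189, 194]]
scene [[14, 116, 216], [14, 115, 146], [23, 17, 59], [14, 115, 218], [13, 155, 178]]
top brown [(270, [278.3, 221.9], [31, 28, 33, 21]), (137, [315.6, 224.0], [76, 30, 21, 17])] wood [(13, [288.2, 189.5], [55, 4, 7, 2]), (1275, [331.1, 220.0], [75, 10, 51, 52]), (87, [284.4, 223.0], [49, 33, 12, 11])]
scene brown [(107, [249.2, 210.5], [23, 8, 14, 15]), (216, [264.1, 231.2], [34, 24, 22, 23]), (186, [303.8, 246.2], [74, 39, 21, 23])] wood [(15, [285.4, 201.4], [63, 5, 6, 4]), (149, [265.3, 227.2], [34, 24, 22, 19]), (1770, [320.2, 251.7], [67, 26, 66, 63]), (24, [265.8, 239.0], [42, 40, 9, 8])]
```

View pics/crop.png

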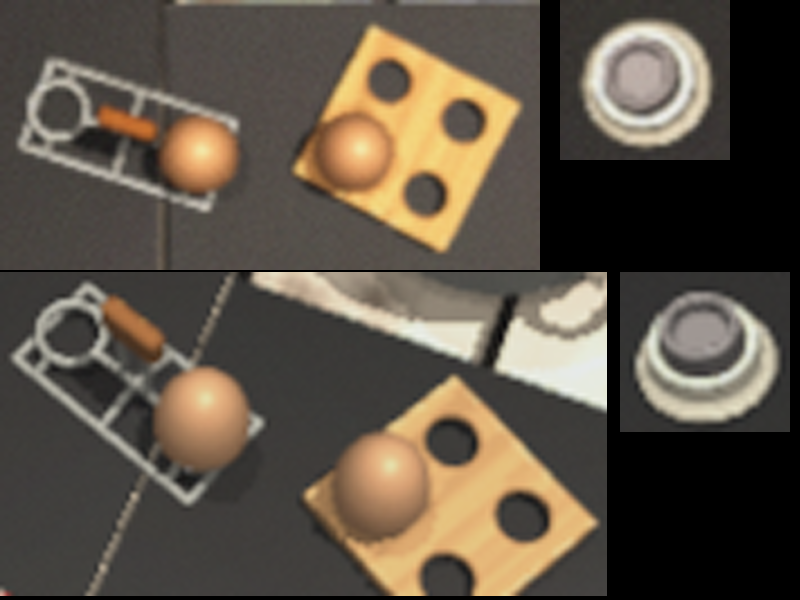

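The crop shows the empty cup at crop (58,110), grip (128,122), foot corners (50,60) (238,122) (210,210) (20,148), tray egg (353,151), and cap inset centre (642,75). The scene crop gives the second-view positions of the same points.

```bash
python3 - <<'E'
import pickle,numpy as np
from h import *
np.set_printoptions(precision=4,suppress=True)
d=pickle.load(open("d0.pkl","rb")); T,S=d["top"],d["scene"]
t=lambda u,v:(240+(u+.5)/4.5-.5,190+(v+.5)/4.5-.5)
s=lambda u,v:(220+(u+.5)/4.5-.5,198+(v-272+.5)/4.5-.5)
tp=lambda u,v:(188+(u-560+.5)/5-.5,150+(v+.5)/5-.5)
sp=lambda u,v:(192+(u-620+.5)/5-.5,132+(v-272+.5)/5-.5)
f=lambda u,v:((u+.5)*.64-.5,(v+.5)*.64-.5)
def both(n,a,b,zt,zs): print(n,"top",onz(T,*a,zt),"scene",onz(S,*b,zs),"tri",tri(T,a,S,b))
both("cup",t(58,110),s(71,332),.015,.015)
both("grip",t(128,122),s(134,328),.083,.080)
both("eggF",t(199,154),s(204,418),.037,.039)
both("egg",t(353,151),s(381,485),.038,.041)
both("cap",tp(642,75),sp(700,332),.040,.040)
print("foot",onz(T,*tp(648,83),.007),onz(S,*sp(707,358),.007))
C=[onz(T,*t(*p),.006) for p in((50,60),(238,122),(210,210),(20,148))]; print("carrier",np.mean(C,0),np.degrees(np.arctan2(*(C[0]-C[1]+C[3]-C[2])[1::-1])))
C=[onz(T,*t(*p),.017) for p in((372,25),(520,105),(445,252),(294,172))]; print("tray",np.mean(C,0),np.linalg.norm(C[0]-C[1]))
c=np.mean(C,0); 
print("tray hole est from quarter", c+((C[3]-c)*.5))
print("tray scene",np.mean([onz(S,*s(*p),.017) for p in((455,376),(598,522))],0), np.mean([C[0],C[1]],0))
C=[onz(T,*f(*p),.07) for p in((426,203),(563,244))]; print("pot handles",C,np.mean(C,0),np.linalg.norm(C[0]-C[1]))
C=[onz(T,*f(*p),.085) for p in((441,215),(547,228),(495,172),(490,272))]; print("pot rim",C)
E
```

```text
cup top [0.4596 0.0892 0.015 ] scene [0.4622 0.0905 0.015 ] tri [0.459  0.0888 0.0226]
grip top [0.4469 0.0485 0.083 ] scene [0.4482 0.0493 0.08  ] tri [0.4468 0.0486 0.0835]
eggF top [0.4322 0.0088 0.037 ] scene [0.4353 0.0097 0.039 ] tri [0.4317 0.0088 0.0479]
egg top [ 0.4332 -0.078   0.038 ] scene [ 0.4342 -0.0773  0.041 ] tri [ 0.4327 -0.0774  0.0448]
cap top [0.5866 0.2134 0.04  ] scene [0.587  0.2148 0.04  ] tri [0.5858 0.2134 0.0426]
foot [0.5885 0.2147 0.007 ] [0.5937 0.2185 0.007 ]
carrier [0.4457 0.0482 0.006 ] 71.40060265258377
tray [ 0.4418 -0.1115  0.017 ] 0.09603616828201048
tray hole est from quarter [ 0.4323 -0.0787  0.017 ]
tray scene [ 0.4868 -0.1335  0.017 ] [ 0.4838 -0.1345  0.017 ]
pot handles [array([0.6695, 0.0357, 0.07  ]), array([ 0.5993, -0.1846,  0.07  ])] [ 0.6344 -0.0745  0.07  ] 0.23112522166099447
pot rim [array([0.6455, 0.0118, 0.085 ]), array([ 0.6225, -0.1572,  0.085 ]), array([ 0.7159, -0.0763,  0.085 ]), array([ 0.5521, -0.0647,  0.085 ])]
```

```bash
cat > go.py <<'E'
import sys,numpy as np
from scipy.spatial.transform import Rotation as Ro
from plant import ctrl
s=ctrl.get_state(); a=np.radians(float(sys.argv[4]) if len(sys.argv)>4 else -18.6)
y=np.array([np.cos(a),np.sin(a),0]);z=np.array([0,0,-1.]);G=Ro.from_matrix(np.c_[np.cross(y,z),y,z])
R=Ro.from_quat(s["tcp_rot"]); X=np.array([float(v) for v in sys.argv[1:4]])
np.set_printoptions(precision=2,suppress=True)
print("t",round(s["time"],2),"pos",s["eef_pos"]*1000,"F",s["contact_force"],"ff",round(s["finger_force"],1),"op",round(s["opening"],3))
r=(R.inv()*G).as_rotvec(degrees=True)
print("tool mm",R.inv().apply(X-s["eef_pos"])*1000,"rot",r,"mm after turn",G.inv().apply(X-s["eef_pos"])*1000)
E
python3 -m creep '[{"rz":7,"z":6},{"rz":7,"z":6},{"rz":7,"z":6},{"rz":7,"z":6},{"rz":7,"z":6},{"rz":7,"z":6},{"rz":7,"z":6},{"rz":7,"z":6},{"rz":7,"z":6},{"rz":7,"z":6}]' 25
python3 go.py 0.46 0.10 0.15
```

```text
t 0.1 pos [274.76 615.89 230.05] F [0.07 0.72 0.03] ff 0.0 op 0.999
tool mm [-379.45 -395.41   80.78] rot [-0.11  0.08 84.55] mm after turn [-429.86  340.11   80.05]$[0]: bad value
```

```bash
python3 -m creep '[{"x":0,"y":0,"z":6,"rx":0,"ry":0,"rz":7,"grip":1},{"x":0,"y":0,"z":6,"rx":0,"ry":0,"rz":7,"grip":1},{"x":0,"y":0,"z":6,"rx":0,"ry":0,"rz":7,"grip":1},{"x":0,"y":0,"z":6,"rx":0,"ry":0,"rz":7,"grip":1},{"x":0,"y":0,"z":6,"rx":0,"ry":0,"rz":7,"grip":1},{"x":0,"y":0,"z":6,"rx":0,"ry":0,"rz":7,"grip":1},{"x":0,"y":0,"z":6,"rx":0,"ry":0,"rz":7,"grip":1},{"x":0,"y":0,"z":6,"rx":0,"ry":0,"rz":7,"grip":1},{"x":0,"y":0,"z":6,"rx":0,"ry":0,"rz":7,"grip":1},{"x":0,"y":0,"z":6,"rx":0,"ry":0,"rz":7,"grip":1}]' 25
python3 go.py 0.48 0.10 0.15
```

```text
time: 0.93
eef_pos: [0.2748, 0.616, 0.1702]
tcp_rot: [0.734, 0.679, -0.001, 0.0]
contact_force: [-0.3, -0.6, 0.1]
opening: 0.996
finger_force: 0.0
t 0.93 pos [274.83 616.   170.22] F [-0.32 -0.62  0.13] ff 0.0 op 0.996
tool mm [-498.72  244.16   20.66] rot [-0.03  0.07 14.2 ] mm after turn [-423.61  359.04   20.22]
```

```bash
python3 -m creep '[{"x":0,"y":0,"z":2,"rx":0,"ry":0,"rz":7.1,"grip":1},{"x":0,"y":0,"z":2,"rx":0,"ry":0,"rz":7.1,"grip":1},{"x":-31.5,"y":26.5,"z":2,"rx":0,"ry":0,"rz":0,"grip":1},{"x":-31.5,"y":26.5,"z":2,"rx":0,"ry":0,"rz":0,"grip":1},{"x":-31.5,"y":26.5,"z":2,"rx":0,"ry":0,"rz":0,"grip":1},{"x":-31.5,"y":26.5,"z":2,"rx":0,"ry":0,"rz":0,"grip":1},{"x":-31.5,"y":26.5,"z":2,"rx":0,"ry":0,"rz":0,"grip":1},{"x":-31.5,"y":26.5,"z":2,"rx":0,"ry":0,"rz":0,"grip":1},{"x":-31.5,"y":26.5,"z":2,"rx":0,"ry":0,"rz":0,"grip":1},{"x":-31.5,"y":26.5,"z":2,"rx":0,"ry":0,"rz":0,"grip":1}]'
python3 go.py 0.47 0.10 0.15
```

```text
time: 1.77
eef_pos: [0.3974, 0.3087, 0.1509]
tcp_rot: [0.81, 0.586, -0.0, -0.0]
contact_force: [1.0, 0.1, 0.0]
opening: 1.0
finger_force: 0.0
t 1.77 pos [397.4  308.71 150.88] F [0.98 0.08 0.01] ff 0.0 op 1.0
tool mm [-175.54  134.23    0.9 ] rot [-0.02  0.02  0.38] mm after turn [-174.66  135.38    0.88]
```

```bash
python3 -m creep '[{"x":-29,"y":22.5,"z":0,"rx":0,"ry":0,"rz":0.4,"grip":1},{"x":-29,"y":22.5,"z":0,"rx":0,"ry":0,"rz":0,"grip":1},{"x":-29,"y":22.5,"z":0,"rx":0,"ry":0,"rz":0,"grip":1},{"x":-29,"y":22.5,"z":0,"rx":0,"ry":0,"rz":0,"grip":1},{"x":-29,"y":22.5,"z":0,"rx":0,"ry":0,"rz":0,"grip":1},{"x":-29,"y":22.5,"z":0,"rx":0,"ry":0,"rz":0,"grip":1},{"x":-40,"y":5.5,"z":0,"rx":0,"ry":0,"rz":0,"grip":1},{"x":-40,"y":5.5,"z":0,"rx":0,"ry":0,"rz":0,"grip":1},{"x":-40,"y":5.5,"z":0,"rx":0,"ry":0,"rz":0,"grip":1},{"x":-40,"y":5.5,"z":0,"rx":0,"ry":0,"rz":0,"grip":1}]'
python3 go.py 0.433 -0.078 0.15
python3 - <<'E'
from plant import optics
import cv2,pickle
c=optics.read_camera("wrist"); pickle.dump(c,open("w1.pkl","wb")); cv2.imwrite("pics/w1.png",cv2.resize(c["color"],(640,480)))
E
```

```text
time: 2.6
eef_pos: [0.4387, -0.0575, 0.151]
tcp_rot: [0.812, 0.583, -0.0, -0.0]
contact_force: [0.9, -0.6, 0.7]
opening: 1.002
finger_force: 0.0
t 2.6 pos [438.67 -57.5  151.03] F [ 0.86 -0.58  0.66] ff 0.0 op 1.002
tool mm [-21.24   1.17   1.03] rot [-0.02 -0.   -0.04] mm after turn [-21.24   1.16   1.03]
```

View pics/w1.png

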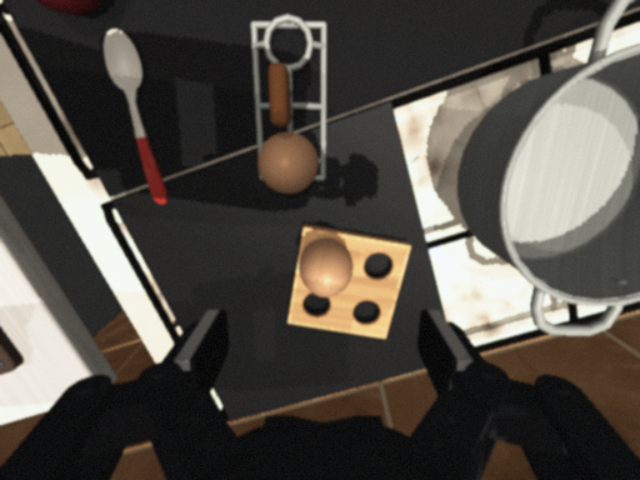

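The wrist view shows the egg at (326,267), tray holes at (378,265), (317,304) and (366,312), empty cup at (288,41), and first egg at (289,163).

```bash
python3 - <<'E'
import pickle,numpy as np
from h import *
np.set_printoptions(precision=4,suppress=True)
c=pickle.load(open("w1.pkl","rb")); f=lambda u,v:((u+.5)*.8-.5,(v+.5)*.8-.5)
print("egg",onz(c,*f(326,267),.039),"eggF",onz(c,*f(289,163),.037),"cup",onz(c,*f(288,41),.015),"grip",onz(c,*f(279,94),.08))
a,b,d=[onz(c,*f(*p),.016) for p in((378,265),(317,304),(366,312))]; print("4th hole",a+b-d,"cntr",(a+b)/2)
E
python3 go.py 0.433 -0.078 0.06
```

```text
egg [ 0.4355 -0.0786  0.039 ] eggF [0.4356 0.0097 0.037 ] cup [0.4629 0.0909 0.015 ] grip [0.4491 0.0504 0.08  ]
4th hole [ 0.4365 -0.0778  0.016 ] cntr [ 0.4453 -0.1104  0.016 ]
t 2.65 pos [438.12 -63.7  151.27] F [ 0.7  -2.89  0.75] ff 0.0 op 1.002
tool mm [-14.75  -0.26  91.34] rot [ 0.04  0.27 -0.34] mm after turn [-15.19  -0.29  91.27]
```

```bash
python3 -m creep '[{"x":0,"y":0,"z":13,"rx":0,"ry":0,"rz":0,"grip":1},{"x":0,"y":0,"z":13,"rx":0,"ry":0,"rz":0,"grip":1},{"x":0,"y":0,"z":13,"rx":0,"ry":0,"rz":0,"grip":1},{"x":0,"y":0,"z":13,"rx":0,"ry":0,"rz":0,"grip":1},{"x":0,"y":0,"z":13,"rx":0,"ry":0,"rz":0,"grip":1},{"x":0,"y":0,"z":0,"rx":0,"ry":0,"rz":0,"grip":1},{"x":0,"y":0,"z":0,"rx":0,"ry":0,"rz":0,"grip":1},{"x":0,"y":0,"z":0,"rx":0,"ry":0,"rz":0,"grip":1},{"x":0,"y":0,"z":0,"rx":0,"ry":0,"rz":0,"grip":1},{"x":0,"y":0,"z":0,"rx":0,"ry":0,"rz":0,"grip":1}]'
python3 go.py 0.4345 -0.078 0.019
python3 - <<'E'
from plant import optics
import cv2,pickle
c=optics.read_camera("wrist"); pickle.dump(c,open("w2.pkl","wb")); cv2.imwrite("pics/w2.png",cv2.resize(c["color"],(640,480)))
E
```

```text
time: 3.48
eef_pos: [0.4403, -0.0561, 0.0873]
tcp_rot: [0.812, 0.583, 0.001, 0.001]
contact_force: [-0.3, 0.6, -0.1]
opening: 0.999
finger_force: 0.0
t 3.48 pos [440.34 -56.1   87.3 ] F [-0.29  0.56 -0.14] ff 0.0 op 0.999
tool mm [-22.61   1.33  68.3 ] rot [ 0.11  0.   -0.04] mm after turn [-22.62   1.45  68.3 ]
```

View pics/w2.png

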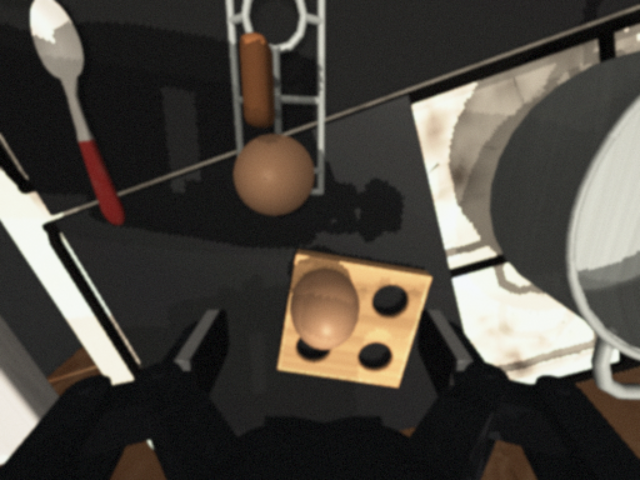

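The settled wrist view shows the tray egg at (325,309), first egg at (274,174), cup (274,17), and holes (390,300), (313,346), (375,355).

```bash
python3 - <<'E'
import pickle,numpy as np
from h import *
np.set_printoptions(precision=4,suppress=True)
c=pickle.load(open("w2.pkl","rb")); f=lambda u,v:((u+.5)*.8-.5,(v+.5)*.8-.5)
print("egg",onz(c,*f(325,309),.039),"eggF",onz(c,*f(274,174),.037),"cup",onz(c,*f(274,17),.015),"grip",onz(c,*f(257,80),.078))
a,b,d=[onz(c,*f(*p),.016) for p in((390,300),(313,346),(375,355))]; print("4th hole",a+b-d,"cntr",(a+b)/2)
E
python3 -m creep '[{"x":-6,"y":0,"z":0,"rx":0,"ry":0,"rz":0,"grip":1},{"x":-6,"y":0,"z":0,"rx":0,"ry":0,"rz":0,"grip":1},{"x":-6,"y":0,"z":0,"rx":0,"ry":0,"rz":0,"grip":1},{"x":-4.5,"y":1.5,"z":0,"rx":0,"ry":0,"rz":0,"grip":1},{"x":0,"y":0,"z":10,"rx":0,"ry":0,"rz":0,"grip":1},{"x":0,"y":0,"z":10,"rx":0,"ry":0,"rz":0,"grip":1},{"x":0,"y":0,"z":10,"rx":0,"ry":0,"rz":0,"grip":1},{"x":0,"y":0,"z":0,"rx":0,"ry":0,"rz":0,"grip":1},{"x":0,"y":0,"z":0,"rx":0,"ry":0,"rz":0,"grip":1},{"x":0,"y":0,"z":0,"rx":0,"ry":0,"rz":0,"grip":1}]'
python3 go.py 0.4345 -0.078 0.019
```

```text
egg [ 0.435  -0.0803  0.039 ] eggF [0.4347 0.0105 0.037 ] cup [0.4623 0.0894 0.015 ] grip [0.449  0.0509 0.078 ]
4th hole [ 0.4355 -0.0778  0.016 ] cntr [ 0.4451 -0.1101  0.016 ]
time: 4.37
eef_pos: [0.4337, -0.0775, 0.0559]
tcp_rot: [0.812, 0.583, -0.0, -0.0]
contact_force: [-0.1, -0.3, -0.7]
opening: 1.003
finger_force: 0.0
t 4.37 pos [433.75 -77.47  55.95] F [-0.09 -0.29 -0.7 ] ff 0.0 op 1.003
tool mm [-0.27  0.92 36.95] rot [-0.05 -0.01 -0.03] mm after turn [-0.26  0.88 36.95]
```

```bash
python3 -m creep '[{"x":0,"y":0.8,"z":9,"rx":0,"ry":0,"rz":0,"grip":1},{"x":0,"y":0,"z":9,"rx":0,"ry":0,"rz":0,"grip":1},{"x":0,"y":0,"z":9,"rx":0,"ry":0,"rz":0,"grip":1},{"x":0,"y":0,"z":9,"rx":0,"ry":0,"rz":0,"grip":1},{"x":0,"y":0,"z":0,"rx":0,"ry":0,"rz":0,"grip":0.8},{"x":0,"y":0,"z":0,"rx":0,"ry":0,"rz":0,"grip":0.7},{"x":0,"y":0,"z":0,"rx":0,"ry":0,"rz":0,"grip":0.6},{"x":0,"y":0,"z":0,"rx":0,"ry":0,"rz":0,"grip":0.55},{"x":0,"y":0,"z":0,"rx":0,"ry":0,"rz":0,"grip":0.5},{"x":0,"y":0,"z":0,"rx":0,"ry":0,"rz":0,"grip":0.45}]' 22
python3 go.py 0.4345 -0.078 0.019
```

```text
time: 5.2
eef_pos: [0.4344, -0.0779, 0.0209]
tcp_rot: [0.812, 0.583, -0.0, -0.0]
contact_force: [-3.9, 1.1, 5.5]
opening: 0.51
finger_force: 21.9
t 5.2 pos [434.36 -77.88  20.85] F [-3.91  1.11  5.53] ff 21.9 op 0.51
tool mm [-0.07  0.17  1.85] rot [-0.07  0.01 -0.04] mm after turn [-0.07  0.17  1.85]
```

```bash
python3 -m creep '[{"x":0,"y":0,"z":0,"rx":0,"ry":0,"rz":0,"grip":0.4},{"x":0,"y":0,"z":-3,"rx":0,"ry":0,"rz":0,"grip":0.4},{"x":0,"y":0,"z":-6,"rx":0,"ry":0,"rz":0,"grip":0.4},{"x":0,"y":0,"z":-15,"rx":0,"ry":0,"rz":0,"grip":0.4},{"x":0,"y":0,"z":-25,"rx":0,"ry":0,"rz":0,"grip":0.4},{"x":0,"y":0,"z":-25,"rx":0,"ry":0,"rz":0,"grip":0.4},{"x":0,"y":0,"z":-25,"rx":0,"ry":0,"rz":0,"grip":0.4},{"x":10,"y":1.5,"z":-10,"rx":0,"ry":0,"rz":0,"grip":0.4},{"x":20,"y":3,"z":0,"rx":0,"ry":0,"rz":0,"grip":0.4},{"x":30,"y":5,"z":0,"rx":0,"ry":0,"rz":0,"grip":0.4}]' 22
python3 go.py 0.5874 0.2139 0.13
```

```text
time: 6.03
eef_pos: [0.4639, -0.0244, 0.1306]
tcp_rot: [0.813, 0.582, 0.001, 0.002]
contact_force: [-0.1, 0.3, -1.2]
opening: 0.509
finger_force: 22.6
t 6.03 pos [463.85 -24.35 130.57] F [-0.12  0.34 -1.19] ff 22.6 op 0.509
tool mm [265.38  40.03   0.71] rot [ 0.22  0.   -0.23] mm after turn [265.21  41.1    0.57]
```

```bash
python3 -m creep '[{"x":36,"y":5.5,"z":0,"rx":0,"ry":0,"rz":0,"grip":0.4},{"x":36,"y":5.5,"z":0,"rx":0,"ry":0,"rz":0,"grip":0.4},{"x":36,"y":5.5,"z":0,"rx":0,"ry":0,"rz":0,"grip":0.4},{"x":36,"y":5.5,"z":0,"rx":0,"ry":0,"rz":0,"grip":0.4},{"x":36,"y":5.5,"z":0,"rx":0,"ry":0,"rz":0,"grip":0.4},{"x":34,"y":5.5,"z":0,"rx":0,"ry":0,"rz":0,"grip":0.4},{"x":26,"y":4,"z":0,"rx":0,"ry":0,"rz":0,"grip":0.4},{"x":15,"y":2.5,"z":0,"rx":0,"ry":0,"rz":0,"grip":0.4},{"x":0,"y":0,"z":0,"rx":0,"ry":0,"rz":0,"grip":0.4},{"x":0,"y":0,"z":0,"rx":0,"ry":0,"rz":0,"grip":0.4}]' 22
python3 go.py 0.5874 0.2139 0.06
python3 - <<'E'
from plant import optics
import cv2,pickle
c=optics.read_camera("wrist"); pickle.dump(c,open("w3.pkl","wb")); cv2.imwrite("pics/w3.png",cv2.resize(c["color"],(640,480)))
E
```

```text
time: 6.87
eef_pos: [0.5814, 0.2059, 0.1283]
tcp_rot: [0.812, 0.584, -0.001, -0.0]
contact_force: [-0.4, 0.7, -0.4]
opening: 0.51
finger_force: 22.6
t 6.87 pos [581.38 205.94 128.35] F [-0.39  0.65 -0.4 ] ff 22.6 op 0.51
tool mm [ 9.5   3.24 68.34] rot [-0.05  0.04  0.05] mm after turn [ 9.46  3.17 68.35]
```

View pics/w3.png

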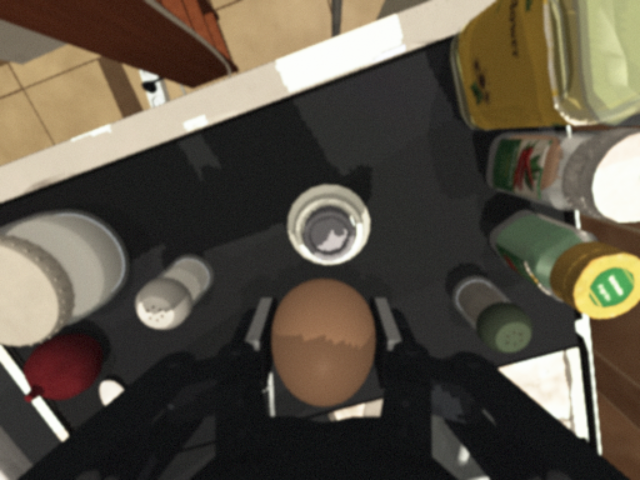

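The wrist view shows the pricker foot around (328,226), the cap about (331,232), and the held egg upright at (324,342).

```bash
python3 - <<'E'
import pickle,numpy as np
from h import *
np.set_printoptions(precision=4,suppress=True)
c=pickle.load(open("w3.pkl","rb")); f=lambda u,v:((u+.5)*.8-.5,(v+.5)*.8-.5)
print("cap",onz(c,*f(331,232),.040),"rim",onz(c,*f(329,222),.027),"foot",onz(c,*f(328,226),.008))
print("egg held",onz(c,*f(323.5,341),.120+.029))
print("proj est cap",(proj(c,[.5867,.2141,.04])+.5)/.8)
E
```

```text
cap [0.5931 0.2187 0.04  ] rim [0.5932 0.223  0.027 ] foot [0.5902 0.2154 0.008 ]
egg held [0.5824 0.2038 0.149 ]
proj est cap [325.1157 240.9019]
```

```bash
python3 - <<'E'
import pickle,cv2,numpy as np
d=pickle.load(open("d0.pkl","rb")); w=pickle.load(open("w3.pkl","rb"))
def cr(c,x0,y0,x1,y1,k): 
    return cv2.resize(c["color"][y0:y1,x0:x1],None,fx=k,fy=k,interpolation=cv2.INTER_CUBIC)
im=np.zeros((600,800,3),np.uint8)
a=cr(w,225,140,303,218,7); im[:546,:546]=a
b=cr(d["top"],190,150,221,181,8); im[:248,550:798]=b
b=cr(d["scene"],193,133,224,164,8); im[252:500,550:798]=b
cv2.imwrite("pics/crop2.png",im)
E
```

```text
(no output)
```

View pics/crop2.png

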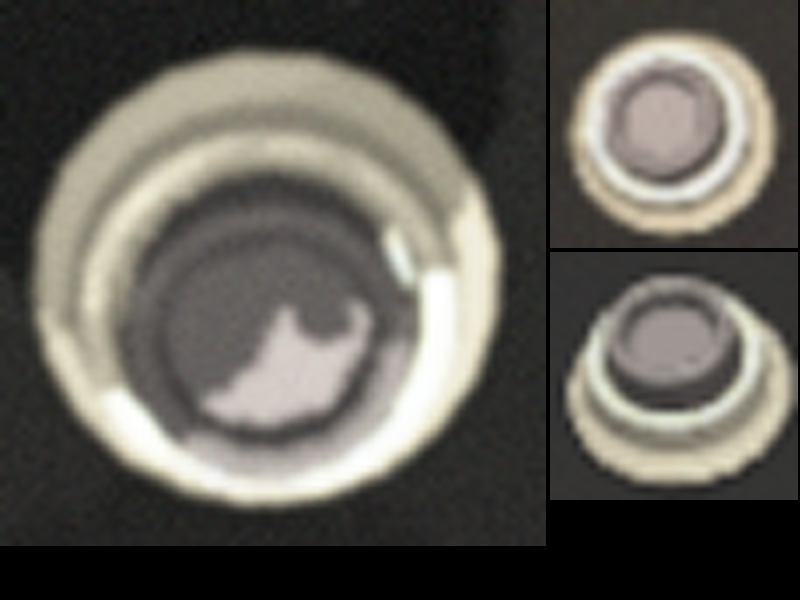

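The crop gives the cap top centre at (268,340) in the wrist crop, (663,122) in the top inset and (668,330) in the scene inset. The foot is centred at (267,277) in wrist and (673,134) in top.

```bash
python3 - <<'E'
import pickle,numpy as np
from h import *
np.set_printoptions(precision=4,suppress=True)
d=pickle.load(open("d0.pkl","rb")); T,S=d["top"],d["scene"]; w=pickle.load(open("w3.pkl","rb"))
W=lambda u,v:(225+(u+.5)/7-.5,140+(v+.5)/7-.5)
t=lambda u,v:(190+(u-550+.5)/8-.5,150+(v+.5)/8-.5)
s=lambda u,v:(193+(u-550+.5)/8-.5,133+(v-252+.5)/8-.5)
a,b,c=W(268.5,340),t(663,122),s(668,331)
for n,k,p in(("w",w,a),("t",T,b),("s",S,c)): print(n,onz(k,*p,.04))
print("foot w",onz(w,*W(267,277),.006),"t",onz(T,*t(673,134),.006))
print(tri(w,a,T,b),tri(w,a,S,c),tri(T,b,S,c))
E
```

```text
w [0.5908 0.2168 0.04  ]
t [0.586  0.2142 0.04  ]
s [0.5897 0.2169 0.04  ]
foot w [0.591  0.2163 0.006 ] t [0.5884 0.2155 0.006 ]
[0.589  0.2148 0.0304] [0.5905 0.2169 0.0393] [0.5841 0.2129 0.0497]
```

```bash
python3 go.py 0.5892 0.216 0.05; python3 -m creep '[{"x":6,"y":2,"z":0,"rx":0,"ry":0,"rz":0,"grip":0.4},{"x":6,"y":2,"z":0,"rx":0,"ry":0,"rz":0,"grip":0.4},{"x":0,"y":0,"z":12,"rx":0,"ry":0,"rz":0,"grip":0.4},{"x":0,"y":0,"z":16,"rx":0,"ry":0,"rz":0,"grip":0.4},{"x":0,"y":0,"z":16,"rx":0,"ry":0,"rz":0,"grip":0.4},{"x":0,"y":0,"z":16,"rx":0,"ry":0,"rz":0,"grip":0.4},{"x":0,"y":0,"z":12,"rx":0,"ry":0,"rz":0,"grip":0.4},{"x":0,"y":0,"z":6,"rx":0,"ry":0,"rz":0,"grip":0.4},{"x":0,"y":0,"z":0,"rx":0,"ry":0,"rz":0,"grip":0.4},{"x":0,"y":0,"z":0,"rx":0,"ry":0,"rz":0,"grip":0.4}]' 30
python3 go.py 0.5892 0.216 0.0339
```

```text
t 6.92 pos [581.11 205.07 128.37] F [ 0.12  0.21 -0.45] ff 22.6 op 0.512
tool mm [13.01  4.27 78.35] rot [-0.07  0.05 -0.01] mm after turn [12.94  4.18 78.37]
time: 7.75
eef_pos: [0.5895, 0.2148, 0.0512]
tcp_rot: [0.812, 0.583, -0.0, -0.0]
contact_force: [0.7, 0.6, -0.9]
opening: 0.505
finger_force: 30.7
t 7.75 pos [589.51 214.76  51.17] F [ 0.65  0.58 -0.95] ff 30.7 op 0.505
tool mm [ 1.08 -0.68 17.27] rot [-0.01  0.01 -0.07] mm after turn [ 1.08 -0.69 17.27]
```

```bash
python3 -m creep '[{"x":1,"y":-0.3,"z":2,"rx":0,"ry":0,"rz":0,"grip":0.4},{"x":0,"y":0,"z":2,"rx":0,"ry":0,"rz":0,"grip":0.4},{"x":0,"y":0,"z":2,"rx":0,"ry":0,"rz":0,"grip":0.4},{"x":0,"y":0,"z":1.5,"rx":0,"ry":0,"rz":0,"grip":0.4},{"x":0,"y":0,"z":1.5,"rx":0,"ry":0,"rz":0,"grip":0.4},{"x":0,"y":0,"z":1.5,"rx":0,"ry":0,"rz":0,"grip":0.4},{"x":0,"y":0,"z":0.5,"rx":0,"ry":0,"rz":0,"grip":0.4},{"x":0,"y":0,"z":0,"rx":0,"ry":0,"rz":0,"grip":0.4},{"x":0,"y":0,"z":0,"rx":0,"ry":0,"rz":0,"grip":0.4},{"x":0,"y":0,"z":0,"rx":0,"ry":0,"rz":0,"grip":0.4}]' 30
python3 go.py 0.5892 0.216 0.0339
```

```text
time: 8.58
eef_pos: [0.5898, 0.216, 0.0407]
tcp_rot: [0.812, 0.583, 0.0, 0.0]
contact_force: [-0.6, 0.1, 2.2]
opening: 0.511
finger_force: 30.9
t 8.58 pos [589.76 215.99  40.69] F [-0.58  0.13  2.17] ff 30.9 op 0.511
tool mm [-0.17 -0.54  6.79] rot [ 0.03 -0.02 -0.05] mm after turn [-0.17 -0.53  6.79]
```

```bash
python3 -m creep '[{"x":0,"y":0,"z":1,"rx":0,"ry":0,"rz":0,"grip":0.4},{"x":0,"y":0,"z":1,"rx":0,"ry":0,"rz":0,"grip":0.4},{"x":0,"y":0,"z":1,"rx":0,"ry":0,"rz":0,"grip":0.4},{"x":0,"y":0,"z":1,"rx":0,"ry":0,"rz":0,"grip":0.4},{"x":0,"y":0,"z":1,"rx":0,"ry":0,"rz":0,"grip":0.4},{"x":0,"y":0,"z":1,"rx":0,"ry":0,"rz":0,"grip":0.4},{"x":0,"y":0,"z":1,"rx":0,"ry":0,"rz":0,"grip":0.4},{"x":0,"y":0,"z":0,"rx":0,"ry":0,"rz":0,"grip":0.4},{"x":0,"y":0,"z":0,"rx":0,"ry":0,"rz":0,"grip":0.4},{"x":0,"y":0,"z":0,"rx":0,"ry":0,"rz":0,"grip":0.4}]' 30
python3 go.py 0.5892 0.216 0.0339
```

```text
time: 9.42
eef_pos: [0.5898, 0.216, 0.0342]
tcp_rot: [0.812, 0.583, 0.0, 0.0]
contact_force: [-2.1, -1.0, 7.5]
opening: 0.507
finger_force: 31.5
t 9.42 pos [589.84 216.    34.16] F [-2.14 -0.96  7.49] ff 31.5 op 0.507
tool mm [-0.21 -0.61  0.26] rot [ 0.03 -0.01 -0.05] mm after turn [-0.21 -0.61  0.26]
```

```bash
python3 -m creep '[{"x":0,"y":0,"z":0.5,"rx":0,"ry":0,"rz":0,"grip":0.4},{"x":0,"y":0,"z":0.5,"rx":0,"ry":0,"rz":0,"grip":0.4},{"x":0,"y":0,"z":0.5,"rx":0,"ry":0,"rz":0,"grip":0.4},{"x":0,"y":0,"z":0,"rx":0,"ry":0,"rz":0,"grip":0.4},{"x":0,"y":0,"z":0,"rx":0,"ry":0,"rz":0,"grip":0.4},{"x":0,"y":0,"z":0,"rx":0,"ry":0,"rz":0,"grip":0.4},{"x":0,"y":0,"z":0,"rx":0,"ry":0,"rz":0,"grip":0.4},{"x":0,"y":0,"z":0,"rx":0,"ry":0,"rz":0,"grip":0.4},{"x":0,"y":0,"z":0,"rx":0,"ry":0,"rz":0,"grip":0.4},{"x":0,"y":0,"z":0,"rx":0,"ry":0,"rz":0,"grip":0.4}]' 30
python3 go.py 0.5892 0.216 0.0339
```

```text
time: 10.25
eef_pos: [0.59, 0.2161, 0.034]
tcp_rot: [0.812, 0.583, 0.0, 0.0]
contact_force: [-4.7, -1.0, 11.9]
opening: 0.507
finger_force: 31.8
t 10.25 pos [590.03 216.07  33.96] F [-4.68 -0.98 11.88] ff 31.8 op 0.507
tool mm [-0.34 -0.77  0.06] rot [ 0.02 -0.   -0.04] mm after turn [-0.34 -0.77  0.06]
```

```bash
python3 -m creep '[{"x":0,"y":0,"z":-3,"rx":0,"ry":0,"rz":0,"grip":0.4},{"x":0,"y":0,"z":-6,"rx":0,"ry":0,"rz":0,"grip":0.4},{"x":0,"y":0,"z":-12,"rx":0,"ry":0,"rz":0,"grip":0.4},{"x":0,"y":0,"z":-25,"rx":0,"ry":0,"rz":0,"grip":0.4},{"x":0,"y":0,"z":-25,"rx":0,"ry":0,"rz":0,"grip":0.4},{"x":0,"y":0,"z":-25,"rx":0,"ry":0,"rz":0,"grip":0.4},{"x":-15,"y":-7.5,"z":-10,"rx":0,"ry":0,"rz":0,"grip":0.4},{"x":-25,"y":-13,"z":0,"rx":0,"ry":0,"rz":0,"grip":0.4},{"x":-30,"y":-15.5,"z":0,"rx":0,"ry":0,"rz":0,"grip":0.4},{"x":-30,"y":-15.5,"z":0,"rx":0,"ry":0,"rz":0,"grip":0.4}]' 30
python3 go.py 0.4612 0.0898 0.06
python3 -m creep '[{"x":-25,"y":-13,"z":0,"rx":0,"ry":0,"rz":0,"grip":0.4},{"x":-20,"y":-10,"z":0,"rx":0,"ry":0,"rz":0,"grip":0.4},{"x":-10,"y":-5,"z":0,"rx":0,"ry":0,"rz":0,"grip":0.4},{"x":-5,"y":-2,"z":0,"rx":0,"ry":0,"rz":0,"grip":0.4},{"x":0,"y":0,"z":0,"rx":0,"ry":0,"rz":0,"grip":0.4},{"x":0,"y":0,"z":0,"rx":0,"ry":0,"rz":0,"grip":0.4},{"x":0,"y":0,"z":0,"rx":0,"ry":0,"rz":0,"grip":0.4},{"x":0,"y":0,"z":0,"rx":0,"ry":0,"rz":0,"grip":0.4},{"x":0,"y":0,"z":0,"rx":0,"ry":0,"rz":0,"grip":0.4},{"x":0,"y":0,"z":0,"rx":0,"ry":0,"rz":0,"grip":0.4}]' 30
python3 go.py 0.4612 0.0898 0.06
python3 - <<'E'
from plant import optics
import cv2,pickle
c=optics.read_camera("wrist"); pickle.dump(c,open("w4.pkl","wb")); cv2.imwrite("pics/w4.png",cv2.resize(c["color"],(768,576),interpolation=cv2.INTER_CUBIC))
E
```

```text
time: 11.08
eef_pos: [0.5073, 0.1371, 0.1376]
tcp_rot: [0.812, 0.584, -0.0, -0.0]
contact_force: [0.5, -0.9, -0.9]
opening: 0.507
finger_force: 30.8
t 11.08 pos [507.26 137.09 137.57] F [ 0.55 -0.94 -0.91] ff 30.8 op 0.507
tool mm [-59.47 -28.51  77.63] rot [-0.05  0.03  0.01] mm after turn [-59.51 -28.57  77.57]
time: 11.92
eef_pos: [0.4614, 0.0908, 0.1377]
tcp_rot: [0.812, 0.583, -0.0, -0.0]
contact_force: [0.4, -1.1, -0.7]
opening: 0.506
finger_force: 30.8
t 11.92 pos [461.37  90.77 137.73] F [ 0.4  -1.1  -0.74] ff 30.8 op 0.506
tool mm [-0.97  0.16 77.73] rot [-0.01  0.   -0.02] mm after turn [-0.98  0.15 77.73]
```

View pics/w4.png

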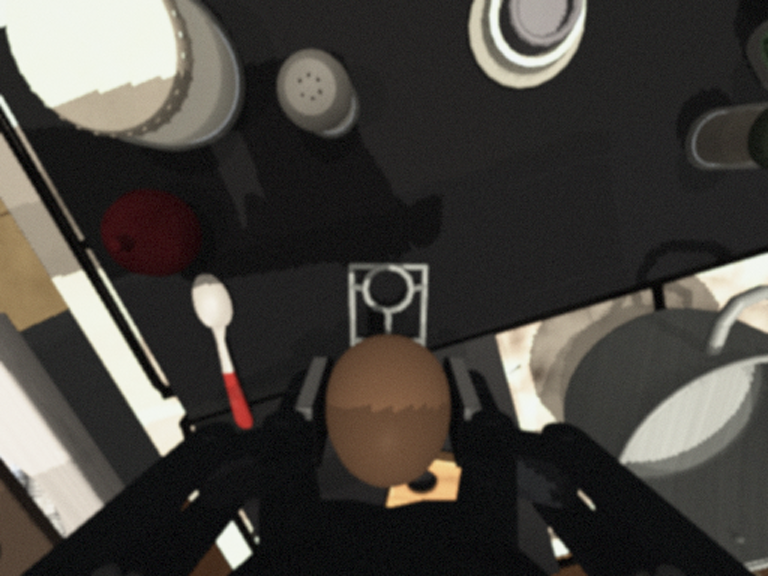

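The cup ring is at (388,288) and the held egg is at (388,410), so it is laterally aligned and the carrier is square to the tool.

```bash
python3 - <<'E'
import pickle,numpy as np
from h import *
np.set_printoptions(precision=4,suppress=True)
c=pickle.load(open("w4.pkl","rb")); f=lambda u,v:((u+.5)/1.5-.5,(v+.5)/1.5-.5)
h=onz(c,*f(388,410),.159); k=onz(c,*f(388,288.5),.015)
print("held",h,"cup",k,"diff",k-h)
a,b=onz(c,*f(350,267),.006),onz(c,*f(427,267),.006); print(np.degrees(np.arctan2(*(b-a)[1::-1])),np.linalg.norm(a-b))
E
python3 go.py 0.4615 0.0905 0.03
```

```text
held [0.4623 0.0888 0.159 ] cup [0.4624 0.0891 0.015 ] diff [ 0.0001  0.0004 -0.144 ]
-18.647159311959175 0.05478055063282365
t 11.97 pos [461.27  90.71 137.72] F [-0.73 -0.11  0.03] ff 30.8 op 0.51
tool mm [ -0.12   0.31 107.72] rot [-0.01  0.   -0.02] mm after turn [ -0.12   0.28 107.72]
```

```bash
python3 -m creep '[{"x":-0.4,"y":0.2,"z":10,"rx":0,"ry":0,"rz":0,"grip":0.4},{"x":0,"y":0,"z":20,"rx":0,"ry":0,"rz":0,"grip":0.4},{"x":0,"y":0,"z":25,"rx":0,"ry":0,"rz":0,"grip":0.4},{"x":0,"y":0,"z":25,"rx":0,"ry":0,"rz":0,"grip":0.4},{"x":0,"y":0,"z":15,"rx":0,"ry":0,"rz":0,"grip":0.4},{"x":0,"y":0,"z":10,"rx":0,"ry":0,"rz":0,"grip":0.4},{"x":0,"y":0,"z":5,"rx":0,"ry":0,"rz":0,"grip":0.4},{"x":0,"y":0,"z":0,"rx":0,"ry":0,"rz":0,"grip":0.4},{"x":0,"y":0,"z":0,"rx":0,"ry":0,"rz":0,"grip":0.4},{"x":0,"y":0,"z":0,"rx":0,"ry":0,"rz":0,"grip":0.4}]' 30
python3 go.py 0.4613 0.0903 0.0195
```

```text
time: 12.8
eef_pos: [0.4623, 0.09, 0.0289]
tcp_rot: [0.812, 0.583, 0.001, 0.001]
contact_force: [-0.5, -0.1, -0.2]
opening: 0.504
finger_force: 30.8
t 12.8 pos [462.27  89.95  28.93] F [-0.53 -0.08 -0.17] ff 30.8 op 0.504
tool mm [ 0.01 -1.05  9.43] rot [ 0.13 -0.04 -0.05] mm after turn [ 0.02 -1.03  9.43]
```

```bash
python3 -m creep '[{"x":0.2,"y":-0.5,"z":1.5,"rx":0,"ry":0,"rz":0,"grip":0.4},{"x":0,"y":0,"z":1.5,"rx":0,"ry":0,"rz":0,"grip":0.4},{"x":0,"y":0,"z":1.5,"rx":0,"ry":0,"rz":0,"grip":0.4},{"x":0,"y":0,"z":1.5,"rx":0,"ry":0,"rz":0,"grip":0.4},{"x":0,"y":0,"z":1,"rx":0,"ry":0,"rz":0,"grip":0.4},{"x":0,"y":0,"z":1,"rx":0,"ry":0,"rz":0,"grip":0.4},{"x":0,"y":0,"z":0.5,"rx":0,"ry":0,"rz":0,"grip":0.4},{"x":0,"y":0,"z":0,"rx":0,"ry":0,"rz":0,"grip":0.4},{"x":0,"y":0,"z":0,"rx":0,"ry":0,"rz":0,"grip":0.4},{"x":0,"y":0,"z":0,"rx":0,"ry":0,"rz":0,"grip":0.4}]' 22
python3 go.py 0.4613 0.0903 0.0195
```

```text
time: 13.63
eef_pos: [0.4609, 0.0901, 0.0201]
tcp_rot: [0.812, 0.583, -0.0, 0.0]
contact_force: [-2.5, -1.8, 4.9]
opening: 0.51
finger_force: 31.3
t 13.63 pos [460.88  90.05  20.12] F [-2.52 -1.82  4.95] ff 31.3 op 0.51
tool mm [0.37 0.32 0.62] rot [-0.03  0.05 -0.02] mm after turn [0.37 0.32 0.62]
```

```bash
python3 -m creep '[{"x":-0.2,"y":-0.4,"z":0.2,"rx":0,"ry":0,"rz":0,"grip":0.4},{"x":0,"y":0,"z":0,"rx":0,"ry":0,"rz":0,"grip":0.4},{"x":0,"y":0,"z":0,"rx":0,"ry":0,"rz":0,"grip":0.4},{"x":0,"y":0,"z":0,"rx":0,"ry":0,"rz":0,"grip":0.5},{"x":0,"y":0,"z":0,"rx":0,"ry":0,"rz":0,"grip":0.53},{"x":0,"y":0,"z":0,"rx":0,"ry":0,"rz":0,"grip":0.56},{"x":0,"y":0,"z":0,"rx":0,"ry":0,"rz":0,"grip":0.6},{"x":0,"y":0,"z":0,"rx":0,"ry":0,"rz":0,"grip":0.65},{"x":0,"y":0,"z":0,"rx":0,"ry":0,"rz":0,"grip":0.7},{"x":0,"y":0,"z":0,"rx":0,"ry":0,"rz":0,"grip":0.7}]' 22
python3 go.py 0.448 0.0497 0.15
python3 -m creep '[{"x":0,"y":0,"z":0,"rx":0,"ry":0,"rz":0,"grip":0.75},{"x":0,"y":0,"z":-5,"rx":0,"ry":0,"rz":0,"grip":0.75},{"x":0,"y":0,"z":-15,"rx":0,"ry":0,"rz":0,"grip":0.75},{"x":0,"y":0,"z":-25,"rx":0,"ry":0,"rz":0,"grip":0.75},{"x":0,"y":0,"z":-25,"rx":0,"ry":0,"rz":0,"grip":0.75},{"x":0,"y":0,"z":-25,"rx":0,"ry":0,"rz":0,"grip":0.75},{"x":-10,"y":0,"z":-20,"rx":0,"ry":0,"rz":0,"grip":0.75},{"x":-25,"y":0,"z":-10,"rx":0,"ry":0,"rz":0,"grip":0.75},{"x":0,"y":0,"z":0,"rx":0,"ry":0,"rz":0,"grip":0.75},{"x":0,"y":0,"z":0,"rx":0,"ry":0,"rz":0,"grip":0.75}]' 22
python3 go.py 0.448 0.0497 0.15
python3 - <<'E'
from plant import optics
import cv2,pickle,numpy as np
d={n:optics.read_camera(n) for n in("wrist","scene","top")}; pickle.dump(d,open("d5.pkl","wb"))
im=np.zeros((600,800,3),np.uint8)
k=lambda a,f:cv2.resize(a,None,fx=f,fy=f,interpolation=cv2.INTER_CUBIC)
im[:384,:512]=d["wrist"]["color"]
im[:288,516:798]=k(d["scene"]["color"][185:281,210:304],3)
im[300:570,516:798]=k(d["top"]["color"][180:270,230:324],3)
cv2.imwrite("pics/m5.png",im)
E
```

```text
time: 14.47
eef_pos: [0.4602, 0.0903, 0.019]
tcp_rot: [0.812, 0.583, -0.0, -0.0]
contact_force: [-0.3, -0.0, -0.8]
opening: 0.702
finger_force: 0.0
t 14.47 pos [460.17  90.28  18.97] F [-0.3  -0.03 -0.78] ff 0.0 op 0.702
tool mm [ -42.35    1.42 -131.03] rot [-0.01  0.   -0.05] mm after turn [ -42.34    1.41 -131.03]
time: 15.3
eef_pos: [0.4495, 0.0566, 0.1453]
tcp_rot: [0.813, 0.582, 0.001, 0.001]
contact_force: [-0.5, 0.1, 0.0]
opening: 0.755
finger_force: 0.0
t 15.3 pos [449.54  56.59 145.29] F [-0.46  0.14  0.03] ff 0.0 op 0.755
tool mm [-7.02  0.77 -4.72] rot [ 0.14 -0.05 -0.16] mm after turn [-7.02  0.74 -4.71]
```

View pics/m5.png

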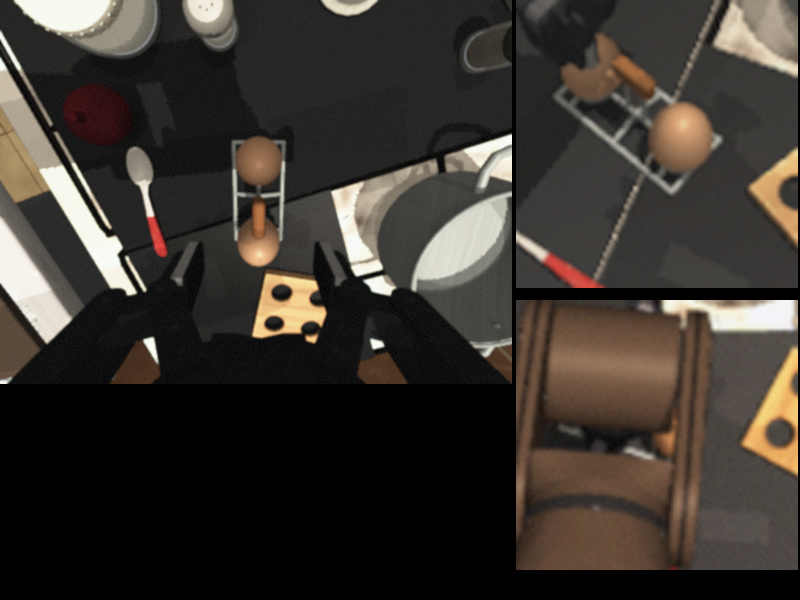

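Both eggs stand upright in their cups. The grip is at wrist (259,218), and the carrier is square to the tool.

```bash
python3 - <<'E'
import pickle,numpy as np
from h import *
np.set_printoptions(precision=4,suppress=True)
c=pickle.load(open("d5.pkl","rb"))["wrist"]
print("grip",onz(c,259,218,.078),"egg",onz(c,258.5,160,.042),"eggF",onz(c,259,243,.04))
a,b=onz(c,235,142,.006),onz(c,283.5,142,.006);print(np.degrees(np.arctan2(*(b-a)[1::-1])))
E
python3 -m creep '[{"x":-7,"y":0,"z":0,"rx":0,"ry":0,"rz":0,"grip":0.75},{"x":0,"y":0,"z":15,"rx":0,"ry":0,"rz":0,"grip":0.75},{"x":0,"y":0,"z":20,"rx":0,"ry":0,"rz":0,"grip":0.75},{"x":0,"y":0,"z":10,"rx":0,"ry":0,"rz":0,"grip":0.75},{"x":0,"y":0,"z":0,"rx":0,"ry":0,"rz":0,"grip":0.75},{"x":0,"y":0,"z":0,"rx":0,"ry":0,"rz":0,"grip":0.75},{"x":0,"y":0,"z":0,"rx":0,"ry":0,"rz":0,"grip":0.75},{"x":0,"y":0,"z":0,"rx":0,"ry":0,"rz":0,"grip":0.75},{"x":0,"y":0,"z":0,"rx":0,"ry":0,"rz":0,"grip":0.75},{"x":0,"y":0,"z":0,"rx":0,"ry":0,"rz":0,"grip":0.75}]' 22
python3 go.py 0.448 0.0497 0.057
```

```text
grip [0.4492 0.0492 0.078 ] egg [0.4629 0.0906 0.042 ] eggF [0.4351 0.0071 0.04  ]
-18.80903812986359
time: 16.28
eef_pos: [0.4474, 0.0504, 0.0999]
tcp_rot: [0.812, 0.583, 0.001, 0.001]
contact_force: [0.4, 0.1, 0.1]
opening: 0.751
finger_force: 0.0
t 16.28 pos [447.41  50.44  99.92] F [0.35 0.08 0.13] ff 0.0 op 0.751
tool mm [-0.53  0.73 42.92] rot [ 0.09 -0.02 -0.05] mm after turn [-0.51  0.79 42.92]
```

```bash
python3 -m creep '[{"x":-0.5,"y":0.7,"z":10,"rx":0,"ry":0,"rz":0,"grip":0.75},{"x":0,"y":0,"z":12,"rx":0,"ry":0,"rz":0,"grip":0.75},{"x":0,"y":0,"z":12,"rx":0,"ry":0,"rz":0,"grip":0.7},{"x":0,"y":0,"z":8.5,"rx":0,"ry":0,"rz":0,"grip":0.6},{"x":0,"y":0,"z":0,"rx":0,"ry":0,"rz":0,"grip":0.5},{"x":0,"y":0,"z":0,"rx":0,"ry":0,"rz":0,"grip":0.4},{"x":0,"y":0,"z":0,"rx":0,"ry":0,"rz":0,"grip":0.3},{"x":0,"y":0,"z":0,"rx":0,"ry":0,"rz":0,"grip":0.25},{"x":0,"y":0,"z":0,"rx":0,"ry":0,"rz":0,"grip":0.22},{"x":0,"y":0,"z":0,"rx":0,"ry":0,"rz":0,"grip":0.19}]' 30
python3 go.py 0.448 0.0497 0.057
python3 -m creep '[{"x":0,"y":0,"z":0,"rx":0,"ry":0,"rz":0,"grip":0.17},{"x":0,"y":0,"z":0,"rx":0,"ry":0,"rz":0,"grip":0.15},{"x":0,"y":0,"z":0,"rx":0,"ry":0,"rz":0,"grip":0.13},{"x":0,"y":0,"z":0,"rx":0,"ry":0,"rz":0,"grip":0.1},{"x":0,"y":0,"z":0,"rx":0,"ry":0,"rz":0,"grip":0.05},{"x":0,"y":0,"z":0,"rx":0,"ry":0,"rz":0,"grip":0},{"x":0,"y":0,"z":0,"rx":0,"ry":0,"rz":0,"grip":0},{"x":0,"y":0,"z":0,"rx":0,"ry":0,"rz":0,"grip":0},{"x":0,"y":0,"z":0,"rx":0,"ry":0,"rz":0,"grip":0},{"x":0,"y":0,"z":0,"rx":0,"ry":0,"rz":0,"grip":0}]' 60
python3 go.py 0.448 0.0497 0.057
```

```text
time: 17.12
eef_pos: [0.4478, 0.0497, 0.0572]
tcp_rot: [0.812, 0.583, 0.0, 0.0]
contact_force: [0.8, 0.0, -1.5]
opening: 0.186
finger_force: 0.0
t 17.12 pos [447.83  49.73  57.2 ] F [ 0.81  0.03 -1.49] ff 0.0 op 0.186
tool mm [0.02 0.18 0.2 ] rot [ 0.07 -0.01 -0.05] mm after turn [0.02 0.18 0.2 ]
time: 17.95
eef_pos: [0.4475, 0.0498, 0.0569]
tcp_rot: [0.812, 0.583, 0.0, -0.0]
contact_force: [-2.0, 0.1, 4.7]
opening: 0.119
finger_force: 59.4
t 17.95 pos [447.45  49.79  56.85] F [-1.95  0.1   4.68] ff 59.4 op 0.119
tool mm [ 0.09  0.55 -0.15] rot [ 0.   -0.   -0.05] mm after turn [ 0.09  0.55 -0.15]
```

```bash
python3 - <<'E'
import pickle,numpy as np,cv2
from h import *
np.set_printoptions(precision=4,suppress=True)
d=pickle.load(open("d0.pkl","rb")); T,S=d["top"],d["scene"]
g=cv2.cvtColor(T["color"],cv2.COLOR_BGR2GRAY)[95:190,262:372]; k=4
g=cv2.resize(g,None,fx=k,fy=k,interpolation=cv2.INTER_CUBIC)
H=cv2.HoughCircles(cv2.GaussianBlur(g,(7,7),0),cv2.HOUGH_GRADIENT_ALT,1.5,5,param1=150,param2=0.5,minRadius=25*k,maxRadius=38*k)
for u,v,r in (H[0] if H is not None else []):
    u0,v0=262+(u+.5)/k-.5,95+(v+.5)/k-.5; print("hough",u0,v0,r/k,onz(T,u0,v0,.085), "rad mm",r/k/491*np.linalg.norm(onz(T,u0,v0,.085)+T["R"].T@T["t"])*1000)
f=lambda u,v:((u+.5)*.64-.5,(v+.5)*.64-.5)
C=[onz(S,*f(*p),.07) for p in((450,213),(597,288))];print("scene handles",C,np.mean(C,0))
print("tri handles",[tri(T,f(*a),S,f(*b)) for a,b in(((425,203),(450,213)),((564,244),(597,288)))])
E
python3 go.py 0.6345 -0.0745 0.16
```

```text
hough 308.125 133.25 35.18089 [ 0.6556 -0.0537  0.085 ] rad mm 89.14516779990174
hough 316.0 141.125 31.139397 [ 0.6352 -0.0729  0.085 ] rad mm 78.69913389802288
hough 310.75 154.625 34.364746 [ 0.6008 -0.0591  0.085 ] rad mm 86.24412768126787
hough 307.375 152.0 29.063477 [ 0.6076 -0.0509  0.085 ] rad mm 72.98397717454301
hough 311.125 146.375 29.43042 [ 0.6219 -0.0605  0.085 ] rad mm 74.13472618971258
hough 311.125 146.375 35.674877 [ 0.6219 -0.0605  0.085 ] rad mm 89.86440725062606
hough 301.375 153.875 27.689966 [ 0.603  -0.0358  0.085 ] rad mm 69.42196861643735
hough 311.125 146.375 26.104645 [ 0.6219 -0.0605  0.085 ] rad mm 65.75715208808612
scene handles [array([0.6564, 0.0421, 0.07  ]), array([ 0.6143, -0.1864,  0.07  ])] [ 0.6354 -0.0721  0.07  ]
tri handles [array([0.6726, 0.0416, 0.0502]), array([ 0.5928, -0.1814,  0.1029])]
t 17.95 pos [447.45  49.79  56.85] F [-1.95  0.1   4.68] ff 59.4 op 0.119
tool mm [ -57.93  216.98 -103.15] rot [ 0.   -0.   -0.05] mm after turn [ -58.13  216.92 -103.15]
```

```bash
python3 -m creep '[{"x":0,"y":0,"z":-1,"rx":0,"ry":0,"rz":0,"grip":0},{"x":0,"y":0,"z":-3,"rx":0,"ry":0,"rz":0,"grip":0},{"x":0,"y":0,"z":-6,"rx":0,"ry":0,"rz":0,"grip":0},{"x":0,"y":0,"z":-10,"rx":0,"ry":0,"rz":0,"grip":0},{"x":0,"y":0,"z":-15,"rx":0,"ry":0,"rz":0,"grip":0},{"x":0,"y":0,"z":-18,"rx":0,"ry":0,"rz":0,"grip":0},{"x":0,"y":0,"z":-18,"rx":0,"ry":0,"rz":0,"grip":0},{"x":0,"y":0,"z":-18,"rx":0,"ry":0,"rz":0,"grip":0},{"x":0,"y":0,"z":-14,"rx":0,"ry":0,"rz":0,"grip":0},{"x":0,"y":0,"z":-10,"rx":0,"ry":0,"rz":0,"grip":0}]' 60
python3 -m creep '[{"x":-1,"y":3,"z":-4,"rx":0,"ry":0,"rz":0,"grip":0},{"x":-1.5,"y":6,"z":-2,"rx":0,"ry":0,"rz":0,"grip":0},{"x":-2.5,"y":9,"z":0,"rx":0,"ry":0,"rz":0,"grip":0},{"x":-3.5,"y":13,"z":0,"rx":0,"ry":0,"rz":0,"grip":0},{"x":-4.5,"y":16,"z":0,"rx":0,"ry":0,"rz":0,"grip":0},{"x":-5,"y":19,"z":0,"rx":0,"ry":0,"rz":0,"grip":0},{"x":-5,"y":19,"z":0,"rx":0,"ry":0,"rz":0,"grip":0},{"x":-5,"y":19,"z":0,"rx":0,"ry":0,"rz":0,"grip":0},{"x":-5,"y":19,"z":0,"rx":0,"ry":0,"rz":0,"grip":0},{"x":-5,"y":19,"z":0,"rx":0,"ry":0,"rz":0,"grip":0}]' 60
python3 go.py 0.6358 -0.0737 0.17
```

```text
time: 18.78
eef_pos: [0.4481, 0.0497, 0.172]
tcp_rot: [0.812, 0.583, 0.001, 0.001]
contact_force: [0.8, 0.6, -3.8]
opening: 0.116
finger_force: 58.5
time: 19.62
eef_pos: [0.5704, -0.0328, 0.1736]
tcp_rot: [0.812, 0.583, -0.001, -0.001]
contact_force: [-0.1, 0.8, -3.3]
opening: 0.118
finger_force: 58.5
t 19.62 pos [570.36 -32.8  173.58] F [-0.12  0.83 -3.27] ff 58.5 op 0.118
tool mm [-17.78  75.1    3.38] rot [-0.16  0.02 -0.08] mm after turn [-17.89  75.07   3.58]
```

```bash
python3 -m creep '[{"x":-4,"y":18,"z":0,"rx":0,"ry":0,"rz":0,"grip":0},{"x":-4,"y":16,"z":0,"rx":0,"ry":0,"rz":0,"grip":0},{"x":-3,"y":13,"z":0,"rx":0,"ry":0,"rz":0,"grip":0},{"x":-3,"y":11,"z":0,"rx":0,"ry":0,"rz":0,"grip":0},{"x":-2,"y":8,"z":0,"rx":0,"ry":0,"rz":0,"grip":0},{"x":-1,"y":5,"z":0,"rx":0,"ry":0,"rz":0,"grip":0},{"x":-1,"y":3,"z":0,"rx":0,"ry":0,"rz":0,"grip":0},{"x":0,"y":1,"z":0,"rx":0,"ry":0,"rz":0,"grip":0},{"x":0,"y":0,"z":0,"rx":0,"ry":0,"rz":0,"grip":0},{"x":0,"y":0,"z":0,"rx":0,"ry":0,"rz":0,"grip":0}]' 60
python3 go.py 0.6358 -0.0737 0.17
python3 - <<'E'
from plant import optics
import cv2,pickle,numpy as np
d={n:optics.read_camera(n) for n in("wrist","scene")}; pickle.dump(d,open("d6.pkl","wb"))
im=np.zeros((600,800,3),np.uint8)
k=lambda a,f:cv2.resize(a,None,fx=f,fy=f,interpolation=cv2.INTER_CUBIC)
im[:384,:512]=d["wrist"]["color"]
im[:420,516:800]=k(d["scene"]["color"][60:200,270:395],3)[:420,:284]
cv2.imwrite("pics/m6.png",im)
E
```

```text
time: 20.45
eef_pos: [0.6347, -0.0724, 0.1755]
tcp_rot: [0.812, 0.583, -0.0, -0.0]
contact_force: [-0.7, -0.2, -2.7]
opening: 0.111
finger_force: 58.5
t 20.45 pos [634.69 -72.35 175.5 ] F [-0.75 -0.22 -2.7 ] ff 58.5 op 0.111
tool mm [-0.92  1.48  5.49] rot [-0.03 -0.   -0.03] mm after turn [-0.92  1.48  5.5 ]
```

View pics/m6.png

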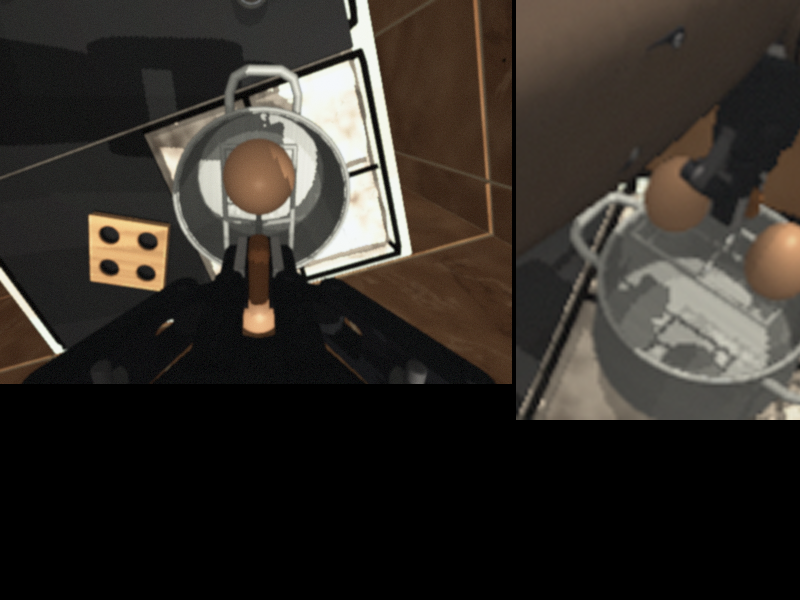

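Both eggs are upright in the level carrier. In the wrist view the pot rim spans columns 174–350 near row 190, with its top at (262,106).

```bash
python3 - <<'E'
import pickle,numpy as np
from h import *
np.set_printoptions(precision=4,suppress=True)
c=pickle.load(open("d6.pkl","rb"))["wrist"]; z=.085
l,r,t=onz(c,174,190,z),onz(c,350,190,z),onz(c,262,106,z); m=(l+r)/2
X=np.array([.319,.948,0]);Y=np.array([.948,-.319,0])
T=np.array([.6347,-.0724,.085])
print(np.linalg.norm(l-r),"tooly of pot rel TCP",(m-T)@Y,"toolx via mid",(m-T)@X,"via top",(t-T)@X-.080)
print("grip/egg tooly",(onz(c,259,245,.2)-T)@Y, (onz(c,259,176,.16)-T)@Y)
E
```

```text
0.16207205835296964 tooly of pot rel TCP 0.004654383516947479 toolx via mid 0.011001534017172559 via top 0.0041945631069369715
grip/egg tooly 0.0017555198379072667 0.001827729983962187
```

```bash
python3 -m creep '[{"x":1,"y":1.2,"z":1,"rx":0,"ry":0,"rz":0,"grip":0},{"x":0.5,"y":1,"z":4,"rx":0,"ry":0,"rz":0,"grip":0},{"x":0,"y":0,"z":7,"rx":0,"ry":0,"rz":0,"grip":0},{"x":0,"y":0,"z":9,"rx":0,"ry":0,"rz":0,"grip":0},{"x":0,"y":0,"z":9,"rx":0,"ry":0,"rz":0,"grip":0},{"x":0,"y":0,"z":9,"rx":0,"ry":0,"rz":0,"grip":0},{"x":0,"y":0,"z":9,"rx":0,"ry":0,"rz":0,"grip":0},{"x":0,"y":0,"z":6,"rx":0,"ry":0,"rz":0,"grip":0},{"x":0,"y":0,"z":3,"rx":0,"ry":0,"rz":0,"grip":0},{"x":0,"y":0,"z":0,"rx":0,"ry":0,"rz":0,"grip":0}]' 60
python3 go.py 0.637 -0.0712 0.06
python3 - <<'E'
from plant import optics
import pickle
pickle.dump(optics.read_camera("wrist"),open("w7.pkl","wb"))
E
```

```text
time: 21.38
eef_pos: [0.637, -0.0718, 0.1172]
tcp_rot: [0.812, 0.583, -0.001, -0.001]
contact_force: [-0.0, 0.3, -3.4]
opening: 0.116
finger_force: 58.5
t 21.38 pos [636.96 -71.84 117.18] F [-0.    0.3  -3.38] ff 58.5 op 0.116
tool mm [ 0.63 -0.04 57.18] rot [-0.13  0.01 -0.06] mm after turn [ 0.62 -0.17 57.18]
```

No rim contact. I'll continue down, then go slowly at the bottom.

```bash
python3 -m creep '[{"x":0,"y":0,"z":2,"rx":0,"ry":0,"rz":0,"grip":0},{"x":0,"y":0,"z":5,"rx":0,"ry":0,"rz":0,"grip":0},{"x":0,"y":0,"z":7,"rx":0,"ry":0,"rz":0,"grip":0},{"x":0,"y":0,"z":8,"rx":0,"ry":0,"rz":0,"grip":0},{"x":0,"y":0,"z":8,"rx":0,"ry":0,"rz":0,"grip":0},{"x":0,"y":0,"z":8,"rx":0,"ry":0,"rz":0,"grip":0},{"x":0,"y":0,"z":6,"rx":0,"ry":0,"rz":0,"grip":0},{"x":0,"y":0,"z":4,"rx":0,"ry":0,"rz":0,"grip":0},{"x":0,"y":0,"z":2,"rx":0,"ry":0,"rz":0,"grip":0},{"x":0,"y":0,"z":1,"rx":0,"ry":0,"rz":0,"grip":0}]' 60
python3 go.py 0.637 -0.0712 0.057
```

```text
time: 22.27
eef_pos: [0.6375, -0.0719, 0.0671]
tcp_rot: [0.812, 0.583, -0.0, -0.0]
contact_force: [1.0, -0.3, -3.0]
opening: 0.117
finger_force: 58.5
t 22.27 pos [637.47 -71.93  67.08] F [ 1.03 -0.25 -3.  ] ff 58.5 op 0.117
tool mm [ 0.54 -0.67 10.08] rot [-0.04  0.   -0.05] mm after turn [ 0.54 -0.67 10.08]
```

```bash
python3 -m creep '[{"x":0,"y":0,"z":1.5,"rx":0,"ry":0,"rz":0,"grip":0},{"x":0,"y":0,"z":1.5,"rx":0,"ry":0,"rz":0,"grip":0},{"x":0,"y":0,"z":1.5,"rx":0,"ry":0,"rz":0,"grip":0},{"x":0,"y":0,"z":1,"rx":0,"ry":0,"rz":0,"grip":0},{"x":0,"y":0,"z":1,"rx":0,"ry":0,"rz":0,"grip":0},{"x":0,"y":0,"z":1,"rx":0,"ry":0,"rz":0,"grip":0},{"x":0,"y":0,"z":0.5,"rx":0,"ry":0,"rz":0,"grip":0},{"x":0,"y":0,"z":0,"rx":0,"ry":0,"rz":0,"grip":0},{"x":0,"y":0,"z":0,"rx":0,"ry":0,"rz":0,"grip":0},{"x":0,"y":0,"z":0,"rx":0,"ry":0,"rz":0,"grip":0}]' 60
python3 go.py 0.637 -0.0712 0.057
```

```text
time: 23.1
eef_pos: [0.6377, -0.072, 0.0597]
tcp_rot: [0.812, 0.583, 0.0, 0.0]
contact_force: [0.6, 0.3, -4.1]
opening: 0.119
finger_force: 58.5
t 23.1 pos [637.7  -71.99  59.72] F [ 0.58  0.26 -4.12] ff 58.5 op 0.119
tool mm [ 0.53 -0.91  2.72] rot [ 0.01 -0.   -0.05] mm after turn [ 0.53 -0.91  2.72]
```

```bash
python3 -m creep '[{"x":0,"y":0,"z":0.5,"rx":0,"ry":0,"rz":0,"grip":0},{"x":0,"y":0,"z":0.5,"rx":0,"ry":0,"rz":0,"grip":0},{"x":0,"y":0,"z":0.5,"rx":0,"ry":0,"rz":0,"grip":0},{"x":0,"y":0,"z":0.5,"rx":0,"ry":0,"rz":0,"grip":0},{"x":0,"y":0,"z":0.5,"rx":0,"ry":0,"rz":0,"grip":0},{"x":0,"y":0,"z":0.5,"rx":0,"ry":0,"rz":0,"grip":0},{"x":0,"y":0,"z":0.5,"rx":0,"ry":0,"rz":0,"grip":0},{"x":0,"y":0,"z":0,"rx":0,"ry":0,"rz":0,"grip":0},{"x":0,"y":0,"z":0,"rx":0,"ry":0,"rz":0,"grip":0},{"x":0,"y":0,"z":0,"rx":0,"ry":0,"rz":0,"grip":0}]' 60
python3 go.py 0.637 -0.0712 0.057
```

```text
time: 23.93
eef_pos: [0.6377, -0.072, 0.0569]
tcp_rot: [0.812, 0.583, -0.0, -0.0]
contact_force: [-3.5, 0.6, 3.4]
opening: 0.12
finger_force: 59.7
t 23.93 pos [637.68 -72.    56.9 ] F [-3.53  0.57  3.41] ff 59.7 op 0.12
tool mm [ 0.54 -0.9  -0.1 ] rot [-0.01  0.01 -0.05] mm after turn [ 0.54 -0.9  -0.1 ]
```

```bash
python3 -m creep '[{"x":0,"y":0,"z":0,"rx":0,"ry":0,"rz":0,"grip":0.1},{"x":0,"y":0,"z":0,"rx":0,"ry":0,"rz":0,"grip":0.12},{"x":0,"y":0,"z":0,"rx":0,"ry":0,"rz":0,"grip":0.14},{"x":0,"y":0,"z":0,"rx":0,"ry":0,"rz":0,"grip":0.17},{"x":0,"y":0,"z":0,"rx":0,"ry":0,"rz":0,"grip":0.2},{"x":0,"y":0,"z":0,"rx":0,"ry":0,"rz":0,"grip":0.25},{"x":0,"y":0,"z":0,"rx":0,"ry":0,"rz":0,"grip":0.3},{"x":0,"y":0,"z":0,"rx":0,"ry":0,"rz":0,"grip":0.35},{"x":0,"y":0,"z":0,"rx":0,"ry":0,"rz":0,"grip":0.4},{"x":0,"y":0,"z":0,"rx":0,"ry":0,"rz":0,"grip":0.45}]' 20
python3 -m creep '[{"x":0,"y":0,"z":-3,"rx":0,"ry":0,"rz":0,"grip":0.45},{"x":0,"y":0,"z":-8,"rx":0,"ry":0,"rz":0,"grip":0.45},{"x":0,"y":0,"z":-15,"rx":0,"ry":0,"rz":0,"grip":0.45},{"x":0,"y":0,"z":-25,"rx":0,"ry":0,"rz":0,"grip":0.45},{"x":0,"y":0,"z":-25,"rx":0,"ry":0,"rz":0,"grip":0.45},{"x":0,"y":0,"z":-25,"rx":0,"ry":0,"rz":0,"grip":0.45},{"x":0,"y":0,"z":-25,"rx":0,"ry":0,"rz":0,"grip":0.45},{"x":0,"y":-20,"z":-15,"rx":0,"ry":0,"rz":0,"grip":0.45},{"x":0,"y":-35,"z":-5,"rx":0,"ry":0,"rz":0,"grip":0.45},{"x":0,"y":-35,"z":0,"rx":0,"ry":0,"rz":0,"grip":0.45}]' 20
python3 go.py 0.5 0 0.2
python3 -m creep '[{"x":0,"y":-30,"z":0,"rx":0,"ry":0,"rz":0,"grip":0.45},{"x":0,"y":-20,"z":0,"rx":0,"ry":0,"rz":0,"grip":0.45},{"x":0,"y":0,"z":0,"rx":0,"ry":0,"rz":0,"grip":0.45},{"x":0,"y":0,"z":0,"rx":0,"ry":0,"rz":0,"grip":0.45},{"x":0,"y":0,"z":0,"rx":0,"ry":0,"rz":0,"grip":0.45},{"x":0,"y":0,"z":0,"rx":0,"ry":0,"rz":0,"grip":0.45},{"x":0,"y":0,"z":0,"rx":0,"ry":0,"rz":0,"grip":0.45},{"x":0,"y":0,"z":0,"rx":0,"ry":0,"rz":0,"grip":0.45},{"x":0,"y":0,"z":0,"rx":0,"ry":0,"rz":0,"grip":0.45},{"x":0,"y":0,"z":0,"rx":0,"ry":0,"rz":0,"grip":0.45}]' 20
python3 - <<'E'
from plant import optics
import pickle,cv2,numpy as np
d={n:optics.read_camera(n) for n in("wrist","scene","top")}; pickle.dump(d,open("d8.pkl","wb"))
d0=pickle.load(open("d0.pkl","rb"))
for n,(x0,y0,x1,y1) in(("top",(262,95,372,190)),("scene",(280,110,395,225))):
    h=cv2.cvtColor(d[n]["color"],cv2.COLOR_BGR2HSV)[y0:y1,x0:x1]
    k,l,st,ce=cv2.connectedComponentsWithStats(cv2.inRange(h,(4,70,60),(17,200,255)))
    print(n,[(s.tolist(),q.round(1).tolist()) for s,q in zip(st[1:],ce[1:]) if s[4]>40])
    a,b=[cv2.cvtColor(z[n]["color"],cv2.COLOR_BGR2GRAY)[y0:y1,x0:x1].astype(np.float32) for z in(d0,d)]
    print("pot diff columns", cv2.absdiff(a,b).mean())
E
```

```text
time: 24.77
eef_pos: [0.6376, -0.072, 0.0561]
tcp_rot: [0.812, 0.583, 0.0, 0.0]
contact_force: [-0.2, 0.6, 0.9]
opening: 0.448
finger_force: 0.0
time: 25.6
eef_pos: [0.5535, -0.0436, 0.2067]
tcp_rot: [0.812, 0.583, 0.002, 0.003]
contact_force: [-0.2, 1.0, 0.7]
opening: 0.448
finger_force: 0.0
t 25.6 pos [553.49 -43.63 206.74] F [-0.22  0.97  0.73] ff 0.0 op 0.448
tool mm [ 24.2  -64.7    6.27] rot [ 0.42 -0.03 -0.08] mm after turn [ 24.29 -64.61   6.74]
time: 26.43
eef_pos: [0.5052, -0.0273, 0.2019]
tcp_rot: [0.812, 0.583, -0.0, -0.0]
contact_force: [-0.1, -0.3, -0.4]
opening: 0.453
finger_force: 0.0
top [([8, 37, 78, 58, 3016], [47.1, 67.7])]
pot diff columns 37.357418
scene [([0, 0, 22, 14, 165], [9.5, 4.5]), ([20, 0, 13, 20, 125], [25.0, 7.8]), ([53, 0, 62, 32, 1309], [89.8, 11.8]), ([31, 34, 31, 22, 325], [44.4, 46.0]), ([57, 55, 20, 20, 312], [66.5, 64.9])]
pot diff columns 18.123781
```

```bash
python3 - <<'E'
import pickle,numpy as np,cv2
from h import *
c=pickle.load(open("d8.pkl","rb"))["scene"]; C=np.array([.6377,-.072,0]);X=np.array([.319,.948,0])
for s in(1,-1):
    lo=proj(c,C+s*.042*X+[0,0,.0115]);hi=proj(c,C+s*.042*X+[0,0,.0715]);ce=proj(c,C+s*.042*X+[0,0,.040])
    print("egg exp centre",ce.round(1),"tip/top",lo.round(1),hi.round(1))
print("grip",proj(c,C+[0,0,.078]).round(1))
h=cv2.cvtColor(c["color"],cv2.COLOR_BGR2HSV)[140:190,305:362]
m=cv2.inRange(h,(4,70,60),(22,220,255)); 
for r in m[::2]: print("".join(".#"[int(v>0)] for v in r))
E
```

```text
egg exp centre [316.6 155.5] tip/top [315.1 162. ] [318.3 147.8]
egg exp centre [346.7 176. ] tip/top [344.4 182.2] [349.4 168.8]
grip [334.1 156.5]
.........................................................
.........................................................
..............##.........................................
..............#####......................................
.............#######.....................................
...........##########...###..............................
..........############.#######...........................
..........#######################........................
.........############..#############.....................
.........############....############....................
.........###########.........#######.....................
.......############............####......................
......###########........................................
......................................###########........
....................................###############......
..................................##########..######.....
.................................###################.....
................................####################.....
................................####################.....
................................####################.....
................................###################......
.................................###############.........
...................................#######...............
.........................................................
.........................................................
```

```bash
python3 -c "
from plant import sign_off
print(sign_off())"
```

```text
the job is handed in; nothing more can be done
None
```

The second egg was pricked with the cap pressed to its stop and set in the free cup; the carrier now stands on the pot bottom with both eggs where upright eggs should be in the final camera image, and the job was handed in at about 26.5 s.

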